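# Count to the third gap and push the mustard tub in

## Robot

A 7-joint arm with a two-finger parallel gripper is mounted at the origin on the work surface. World frame = base frame: x ahead of the robot, y to its left, z up, the work surface at z = 0. Lengths are in m, angles in rad, forces in N, time in s.
With the tool pointing down it reaches from about 0.4 to 0.85 m from the base axis. Payload 10.4 kg.
Tool frame: the origin (TCP) lies at the very end of the fingers, on their centre line; the grasp point (between the pads) lies r.grip_depth behind it (r.grip_depth is the distance from the TCP to the grasp point, in m); y points along the fingers, z is the direction in which the jaws open and shut, and the axes are right-handed (so a half turn about y gives the same grasp; the last joint's range is limited). The gripper opens to 87 mm and grips with 3 to 60 N. Pads are 19 mm wide; open, the fingers measure 117 mm over their backs; the gripper's body (75 mm by 190 mm) begins 51 mm behind the grasp point.
Start: joints at [-1.27, 0.332, -0.065, 1.46, 0.022, 1.35, -0.088], TCP at [0.199, 0.593, 0.223] pointing down, gripper open.
Joint ranges: [-2.6, 2.6], [-0.5, 2.12], [-1.47, 1.34], [0.16, 2.42], [-1.27, 4.41], [0.06, 2.06], [-2.6, 2.6]. Speed limits (rad/s): [2.22, 2.22, 2.79, 2.79, 3.14, 3.14, 3.14].

## Interface

Orientations are given as a unit quaternion [x, y, z, w].
In Python, from bench import r gives the robot as it stands.
- The arm moves only by the shell command python3 -m jog 'ROWS' [OPENING] [FORCE]. ROWS is JSON, a list of rows, each a list of 6 numbers: the shift along the tool's x, y, z in m, then the turn, a rotation vector about the tool's x, y, z in degrees. A call has 1 to 12 rows; each row shifts and turns the pose as measured when the row begins, along the tool's axes as they then stand; what a row does not reach is not made up. A row lasts 1/12 s, in which the tool goes at most 41.7 mm and 7.16 degrees, less where a joint would pass 70% of its speed; a pose out of reach is approached as far as the arm can. A call with a gripper value outside its range is refused whole. OPENING is the opening, from -1 (shut) to 1 (fully open), so that 0 is half open, set as the call begins (- or left out, the last holds). The fingers move at their own pace and stop on an object; FORCE is the grip in N (left out, the last holds). Time passes only in rows, so rows that do not move let the fingers close. It gives the time, the measured TCP pose, the force and the opening at its end, in the units of the state.
- r.read_state(): the state, without advancing time (a new reading comes with each control period).
- r.camera(name): name is "side" or "top" or "wrist"; returns a dict with "image" (420x560x3 uint8, red, green, blue), "range_z" (420x560 float32, m along the optical axis (not along the pixel's ray), 0 where there is no reading), "K" (3x3 intrinsics, pixels), "R" (3x3) and "t" (3): a world point X has camera coordinates R X + t. Camera axes: x right, y down, z forward; pixel columns grow to the right and rows downward; lengths in m; the calibration is good to about 2 mm. A picture is of the moment at which its call begins.
- r.close_job(): hands the job in, once; it reports no verdict.
The state is a dict: "time": time; "joint_positions": joint angles; "joint_vel": joint speeds; "joint_torque": joint torques, N m; "ee_pos": TCP position; "eef_rot": TCP orientation; "ft_force": force on the tool from outside, world axes, zero at the start; "torque": the same for the moment, N m; "width": finger opening in m.
Only numpy, scipy, OpenCV 4.12 (cv2) and the standard library are available. Lean on these libraries where they do the work, as an engineer would, in place of code of your own. Each camera call takes 0.05 s, during which the arm holds its last target. There are 200 camera calls.

## Task

Starting at the end of the divider rack that carries the green ball, run a fingertip along the top of the rail to count the gaps, touching the white strip of the first, then the second, then the third, and stop there without touching the fourth strip. Then push the tub with the yellow lid across the counter into that third gap until it is fully home against the rail. Only push the tub, never lift or tip it, and leave the red-lidded tub, the pickle jar and the shaker where they stand.

Things in the scene. Friction and masses are not known exactly. Their poses are not given: they have to be found in the camera images.
- rack: fixed aluminium divider rack, 93 mm (x) by 360 mm (y). Origin on the counter midway along it; x points into the gaps, y along the rail, z up. Rail: solid beam at x = 22 to 48 mm, 60 mm high, closing the gaps' backs. Five dividers, 6 mm thick, 50 mm high, from the rail to x = -45 mm, at y = 156, 78, 0, -78, -156 mm. Black caps lie flush between the strips.
- green_ball: bright green ball, 26 mm in diameter, on a short pin fixed on one end of the rail (either end, at rack x = 35 mm, y = +168 or -168 mm). It marks the end to count from. Origin on the rail's top under the ball; the ball's top is 36 mm above it.
- white_ball: the same in white, on the other end of the rail.
- strip_a: white strip on top of the rack's rail over gap a (nearest the rack's +y end): 26 mm (x) by 54 mm (y), flush with the black caps; origin at the centre of its top face, 60 mm above the counter; axes as the rack's.
- strip_b: white strip on top of the rack's rail over gap b (next to a): 26 mm (x) by 54 mm (y), flush with the black caps; origin at the centre of its top face, 60 mm above the counter; axes as the rack's.
- strip_c: white strip on top of the rack's rail over gap c (next to b): 26 mm (x) by 54 mm (y), flush with the black caps; origin at the centre of its top face, 60 mm above the counter; axes as the rack's.
- strip_d: white strip on top of the rack's rail over gap d (nearest the rack's -y end): 26 mm (x) by 54 mm (y), flush with the black caps; origin at the centre of its top face, 60 mm above the counter; axes as the rack's.
- home_a (a point): point on the counter in gap a where the tub's centre is when it touches the rail at the gap's back, midway between its two dividers (gap 72 mm wide, 67 mm deep, open towards the rack's -x and above, bare counter as floor); axes as the rack's.
- home_b (a point): point on the counter in gap b where the tub's centre is when it touches the rail at the gap's back, midway between its two dividers (gap 72 mm wide, 67 mm deep, open towards the rack's -x and above, bare counter as floor); axes as the rack's.
- home_c (a point): point on the counter in gap c where the tub's centre is when it touches the rail at the gap's back, midway between its two dividers (gap 72 mm wide, 67 mm deep, open towards the rack's -x and above, bare counter as floor); axes as the rack's.
- home_d (a point): point on the counter in gap d where the tub's centre is when it touches the rail at the gap's back, midway between its two dividers (gap 72 mm wide, 67 mm deep, open towards the rack's -x and above, bare counter as floor); axes as the rack's.
- tub: the tub to push: round white tub with a yellow lid, 60 mm in diameter, 45 mm tall, straight-sided, 110 to 225 g, loose on the counter; origin at the centre of its underside, z up.
- red_tub: bystander: round white tub with a red lid, standing in gap a, 60 mm in diameter, 45 mm tall, straight-sided, 110 to 225 g, loose on the counter; origin at the centre of its underside, z up.
- pickle_jar: bystander: green glass jar with a green cap, 72 mm in diameter, 125 mm tall, loose; origin at the centre of its underside.
- shaker: bystander: clear shaker with a steel top, 48 mm in diameter, 92 mm tall, loose; origin at the centre of its underside.
Things that resemble listed ones, but are neither listed nor needed, are in the scene too. What is shaped like the tub but orange or pink is not meant.

How it is judged:
On the way, in this order (a step that is already met when the one before it is completed fails the run):
1. a finger touches the strip of the first gap from the green ball (((y of green_ball in the frame of rack above 0 m and contact force between the fingers and strip_a above 0.3 N) or (not (y of green_ball in the frame of rack above 0 m) and contact force between the fingers and strip_d above 0.3 N))), for 0.1 s.
2. then the strip of the second gap (((y of green_ball in the frame of rack above 0 m and contact force between the fingers and strip_b above 0.3 N) or (not (y of green_ball in the frame of rack above 0 m) and contact force between the fingers and strip_c above 0.3 N))), for 0.1 s.
3. then the strip of the third gap (((y of green_ball in the frame of rack above 0 m and contact force between the fingers and strip_c above 0.3 N) or (not (y of green_ball in the frame of rack above 0 m) and contact force between the fingers and strip_b above 0.3 N))), for 0.1 s.
4. then the tub is pushed home in the third gap (((y of green_ball in the frame of rack above 0 m and x of tub in the frame of home_c between -0.01 and 0.006 m and y of tub in the frame of home_c between -0.01 and 0.01 m) or (not (y of green_ball in the frame of rack above 0 m) and x of tub in the frame of home_b between -0.01 and 0.006 m and y of tub in the frame of home_b between -0.01 and 0.01 m))), for 0.2 s.
At the end, for the whole second after the job is handed in: the yellow-lidded tub stands upright and at rest on the counter in the third gap from the green ball, no more than 10 mm short of touching the rail (((y of green_ball in the frame of rack above 0 m and x of tub in the frame of home_c between -0.01 and 0.006 m and y of tub in the frame of home_c between -0.01 and 0.01 m) or (not (y of green_ball in the frame of rack above 0 m) and x of tub in the frame of home_b between -0.01 and 0.006 m and y of tub in the frame of home_b between -0.01 and 0.01 m)) and height (world z) of tub below 0.005 m and angle between tub's own z axis and vertical below 0.08 rad and linear speed of tub below 0.01 m/s).
It fails at once if the fourth gap's strip is touched ((y of green_ball in the frame of rack above 0 m and contact force between the fingers and strip_d above 0.3 N) or (not (y of green_ball in the frame of rack above 0 m) and contact force between the fingers and strip_a above 0.3 N)).
It fails at once if the yellow-lidded tub is lifted off the counter (more than 10 mm) or tipped (more than 0.3 rad) (height (world z) of tub above 0.01 m or angle between tub's own z axis and vertical above 0.3 rad).
It fails at once if the red-lidded tub is displaced (more than 15 mm) or tipped (distance of red_tub from where it was at the start of the episode above 0.015 m or angle between red_tub's own z axis and vertical above 0.3 rad).
It fails at once if the pickle jar is displaced (more than 15 mm) or tipped (distance of pickle_jar from where it was at the start of the episode above 0.015 m or angle between pickle_jar's own z axis and vertical above 0.3 rad).
It fails at once if the shaker is displaced (more than 15 mm) or tipped (distance of shaker from where it was at the start of the episode above 0.015 m or angle between shaker's own z axis and vertical above 0.3 rad).
It also fails if it takes over 69 s, if anything falls off the work surface, if the arm or the gripper's body presses on something with over 40 N, if the wrist force passes 120 N, or if a joint passes its speed limit or range.

## Working session

There is one attempt and no reset: what is moved stays moved. The work goes in short steps, Python scripts to look and compute and a shell command to move; the robot and the scene stay as the last step left them, time stands still between calls to the robot, and variables do not carry over. Pictures are saved under pics/ and viewed, about 8 in all and at most 12, crops included, and the job is handed in when it is done.

```bash
mkdir -p pics; ls; cat > h.py <<'E'
from bench import r
import numpy as np, cv2
def grab(n,f=None):
    c=r.camera(n)
    if f: cv2.imwrite(f'pics/{f}.png',c['image'][:,:,::-1])
    np.savez(f'/tmp/{n}.npz',**c); return c
def cloud(c):
    z=c['range_z']; v,u=np.mgrid[:z.shape[0],:z.shape[1]]; K=c['K']
    p=np.stack([(u-K[0,2])/K[0,0]*z,(v-K[1,2])/K[1,1]*z,z],-1)
    return (p-c['t'])@c['R']
E
python3 - <<'E'
from h import *
a=grab('top','top1');b=grab('side','side1')
s=r.read_state();print(s,r.grip_depth)
for c in(a,b):print(c['K'],-c['R'].T@c['t'])
E
```

```text
pics
{'time': 0.1, 'joint_positions': array([-1.26957424,  0.33278197, -0.06470047,  1.46084242,  0.02160646,
        1.34988046, -0.08851135]), 'joint_vel': array([-8.75670288e-04, -1.83469339e-03,  1.02764847e-04, -1.49626968e-03,
       -4.54730350e-04,  3.72650065e-06,  1.19977711e-03]), 'joint_torque': array([ 7.10173499e-04, -6.24542141e+01,  2.43505987e-02, -3.90723324e+01,
       -6.13645837e-02,  3.65384656e-02,  2.67830728e-05]), 'ee_pos': array([0.19876859, 0.59219947, 0.22185729]), 'eef_rot': array([ 0.69828636, -0.1140337 ,  0.11393734, -0.69743154]), 'ft_force': array([-0.04444082, -0.36599561,  0.27697313]), 'torque': array([-0.04239679, -0.02438985,  0.0317918 ]), 'width': 0.08673263128310117} 0.0187
[[402.29071963   0.         283.55305903]
 [  0.         402.29071963 212.5221482 ]
 [  0.           0.           1.        ]] [0.49967041 0.01413322 0.9107438 ]
[[502.56080421   0.         281.25974273]
 [  0.         502.56080421 214.14993507]
 [  0.           0.           1.        ]] [ 0.08618724 -0.66837891  0.8268917 ]
```

View pics/top1.png

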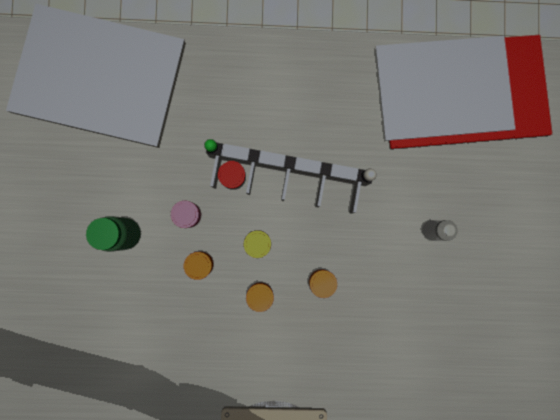

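View pics/side1.png

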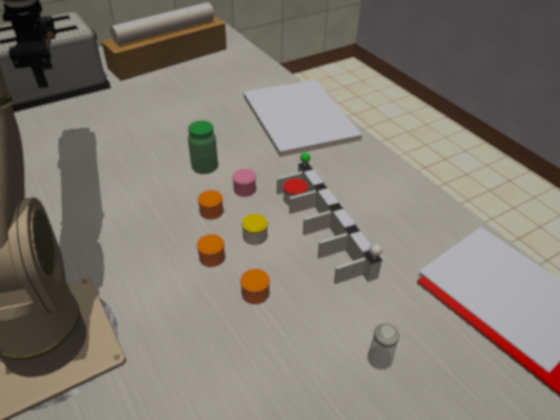

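The green ball is at top (210,145) and side (305,157). That is the rack's +y end, next to the red tub at (232,175), so the third gap is c, with its strip at top (308,166). Candidates for the tub in the top view:
- yellow (257,244)
- orange (198,265), (260,297) and (323,283)
- pink (185,214)
- red (232,175), standing in gap a

By the description I choose the yellow one. Next I measure from both views and make one crop.

```bash
cat > m.py <<'E'
from h import *
from scipy.optimize import least_squares
def seg(c,lo,hi):
    hsv=cv2.cvtColor(c['image'],cv2.COLOR_RGB2HSV); m=cv2.inRange(hsv,lo,hi)
    n,l,s,ce=cv2.connectedComponentsWithStats(m); return [(ce[i].round(1),s[i,4],l==i) for i in range(1,n) if s[i,4]>40]
def ray(c,px,z):
    K=c['K'];d=c['R'].T@np.array([(px[0]-K[0,2])/K[0,0],(px[1]-K[1,2])/K[1,1],1]);o=-c['R'].T@c['t']
    return o,d/np.linalg.norm(d),(o+d*(z-o[2])/d[2])
def tri(l):
    A=0;b=0
    for o,d,_ in l:
        P=np.eye(3)-np.outer(d,d);A=A+P;b=b+P@o
    return np.linalg.solve(A,b)
E
python3 - <<'E'
from m import *
T=dict(np.load('/tmp/top.npz'));S=dict(np.load('/tmp/side.npz'))
pt,ps=cloud(T),cloud(S)
for n,lo,hi in [('yellow',(24,120,60),(34,255,255)),('green',(50,150,40),(75,255,255)),('red',(0,200,60),(4,255,255)),('orange',(5,150,60),(20,255,255)),('pink',(150,60,60),(178,200,255))]:
    for nm,c,p in(('T',T,pt),('S',S,ps)):
        for ce,a,m in seg(c,lo,hi):
            if a<6000: print(n,nm,ce,a,'depthmed',np.median(p[m],0).round(4),'z45',ray(c,ce,.045)[2].round(4))
# white strips in top
m=T['image'].min(-1)
z=pt[...,2]; mm=((m>130)&(z>.05)&(z<.07)).astype('uint8')
n,l,s,ce=cv2.connectedComponentsWithStats(mm)
for i in range(1,n):
    if s[i,4]>30: print('strip',ce[i].round(1),s[i,4],pt[l==i].mean(0).round(4),ray(T,ce[i],.06)[2].round(4))
im=T['image'][125:315,160:390,::-1];cv2.imwrite('pics/c1.png',cv2.resize(im,None,fx=3.4,fy=3.1,interpolation=cv2.INTER_CUBIC))
E
```

```text
yellow T [257.  243.7] 564 depthmed [0.4744 0.0464 0.0464] z45 [0.4745 0.0464 0.045 ]
yellow S [254.2 222.8] 394 depthmed [0.4725 0.0448 0.0447] z45 [0.4721 0.045  0.045 ]
green T [210.3 145.3] 106 depthmed [0.6735 0.1467 0.0934] z45 [0.6837 0.1543 0.045 ]
green T [102.9 233.4] 796 depthmed [0.488  0.3395 0.1258] z45 [0.4868 0.3738 0.045 ]
green S [200.3 127.7] 221 depthmed [0.4856 0.3391 0.1246] z45 [0.5308 0.4537 0.045 ]
green S [305.  156.6] 43 depthmed [0.6709 0.1428 0.0914] z45 [0.7081 0.1939 0.045 ]
red T [512.4  97.3] 4281 depthmed [ 0.8228 -0.5544  0.0131] z45 [ 0.8153 -0.5092  0.045 ]
red S [294.8 186. ] 244 depthmed [0.6208 0.107  0.0447] z45 [0.6203 0.1069 0.045 ]
red S [499.4 340.2] 1545 depthmed [ 0.7298 -0.4474  0.0105] z45 [ 0.7034 -0.4489  0.045 ]
orange T [197.7 265. ] 599 depthmed [0.4256 0.1706 0.0463] z45 [0.4256 0.171  0.045 ]
orange T [320.1 277.4] 270 depthmed [ 0.4071 -0.0903  0.0464] z45 [ 0.4064 -0.091   0.045 ]
orange T [259.2 296. ] 558 depthmed [0.3639 0.0382 0.0465] z45 [0.3636 0.0381 0.045 ]
orange S [155.   38.7] 589 depthmed [0.578  0.9393 0.0996] z45 [0.6355 1.0618 0.045 ]
orange S [210.2 203.5] 542 depthmed [0.4191 0.1585 0.043 ] z45 [0.416  0.1535 0.045 ]
orange S [210.7 249.4] 670 depthmed [0.355  0.0251 0.0436] z45 [0.3532 0.0213 0.045 ]
orange S [254.7 285.2] 778 depthmed [ 0.3871 -0.1082  0.0437] z45 [ 0.3854 -0.1104  0.045 ]
pink T [176.  212.1] 76 depthmed [0.5368 0.2229 0.046 ] z45 [0.5369 0.2217 0.045 ]
pink T [192.2 216.7] 102 depthmed [0.5234 0.1839 0.0455] z45 [0.5281 0.1868 0.045 ]
pink S [244.1 181.6] 511 depthmed [0.5266 0.1914 0.0425] z45 [0.5224 0.1841 0.045 ]
strip [235.2 151.2] 264 [0.6696 0.0986 0.0608] [0.6698 0.0987 0.06  ]
strip [271.7 157.8] 252 [0.6581 0.0207 0.0609] [0.6582 0.0207 0.06  ]
strip [307.6 164.5] 250 [ 0.6464 -0.0562  0.0611] [ 0.6466 -0.0563  0.06  ]
strip [344.1 171.1] 261 [ 0.6349 -0.1347  0.0611] [ 0.635  -0.1349  0.06  ]
```

View pics/c1.png

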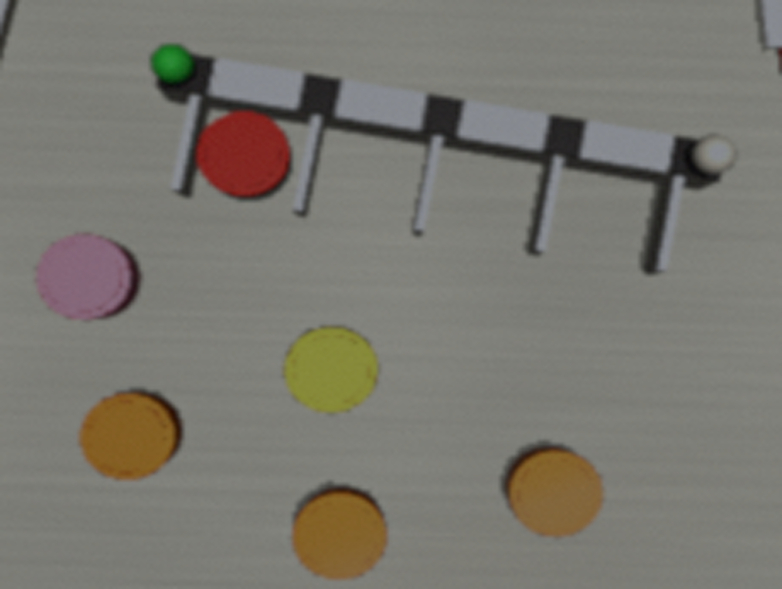

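The crop confirms the yellow lid at top (257,244), with the green ball at the gap-a end. Both views put the lid at z≈0.045 and the strips at 0.060, spaced 78.6 mm, as they should be. Next I work out the approach in tool axes.

```bash
cat > w.py <<'E'
from h import *
from scipy.spatial.transform import Rotation as R
import sys
Y=np.array([.147,.989,0]);Y/=np.linalg.norm(Y);X=np.array([Y[1],-Y[0],0]);O=np.array([.6464,-.0562,.06])-.043*X;O[2]=0 # frame at home_c
def rack(p):
    d=np.asarray(p)-O;return np.array([d@X,d@Y,p[2]])
def show(t=None): # t = target in home_c frame (mm)
    s=r.read_state();M=R.from_quat(s['eef_rot']).as_matrix()
    print('t',round(s['time'],2),'rack mm',(rack(s['ee_pos'])*1e3).round(1),'F',s['ft_force'].round(1),'w',round(s['width'],4))
    zs=np.sign(M[:,2]@Y); D=np.column_stack([np.cross([0,0,-1],zs*Y),[0,0,-1],zs*Y])
    print('turn(tool,deg)',np.degrees(R.from_matrix(M.T@D).as_rotvec()).round(1))
    if t is not None:
        tp=O+X*t[0]/1e3+Y*t[1]/1e3+[0,0,t[2]/1e3]
        print('shift in tool now mm',(M.T@(tp-s['ee_pos'])*1e3).round(1),'after turn',(D.T@(tp-s['ee_pos'])*1e3).round(1))
if __name__=='__main__': show([float(a) for a in sys.argv[1:]] or None)
E
python3 - <<'E'
from w import *
M=R.from_quat(r.read_state()['eef_rot']).as_matrix();print(M.round(2))
T=dict(np.load('/tmp/top.npz'));print(rack(np.array([.4738,.046,.045])))
show([43,156,110])
E
```

```text
[[ 0.95 -0.    0.32]
 [-0.32 -0.    0.95]
 [ 0.   -1.   -0.  ]]
[-0.14274988  0.07571382  0.045     ]
t 0.1 rack mm [-495.1  575.5  221.9] F [-0.  -0.4  0.3] w 0.0867
turn(tool,deg) [  0.1 -10.1  -0. ]
shift in tool now mm [ 603.3  112.3 -318.6] after turn [ 538.1  111.9 -419.5]
```

```bash
python3 -m jog '[[0.03,0,-0.02,0,-5,0],[0.03,0,-0.02,0,-5,0],[0.031,0,-0.024,0,0,0],[0.031,0,-0.024,0,0,0],[0.031,0,-0.024,0,0,0],[0.031,0,-0.024,0,0,0],[0.031,0,-0.024,0,0,0],[0.031,0,-0.024,0,0,0],[0.031,0,-0.024,0,0,0],[0.031,0,-0.024,0,0,0],[0.031,0,-0.024,0,0,0],[0.031,0,-0.024,0,0,0]]' -1 20; python3 w.py 43 78 110
```

```text
time: 1.1
ee_pos: [0.5223, 0.2481, 0.2159]
eef_rot: [0.707, -0.046, 0.04, -0.704]
ft_force: [0.6, 1.2, 0.7]
width: 0.0153
t 1.1 rack mm [-124.5  282.8  215.9] F [0.6 1.2 0.7] w 0.0153
turn(tool,deg) [ 0.3  1.5 -0.5]
shift in tool now mm [ 163.   105.7 -208.5] after turn [ 167.5  105.9 -204.8]
```

```bash
python3 -m jog '[[0.032,0,-0.025,0,1.5,0],[0.032,0,-0.025,0,0,0],[0.032,0,-0.025,0,0,0],[0.032,0,-0.025,0,0,0],[0.032,0,-0.025,0,0,0],[0,0,0,0,0,0],[0,0,0,0,0,0]]'; python3 w.py 43 156 75
```

```text
time: 1.68
ee_pos: [0.6686, 0.0854, 0.2116]
eef_rot: [0.709, -0.06, 0.052, -0.701]
ft_force: [-0.1, 1.6, -0.0]
width: 0.0004
t 1.68 rack mm [ 44.2 143.3 211.6] F [-0.1  1.6 -0. ] w 0.0004
turn(tool,deg) [ 0.7 -0.7 -0.6]
shift in tool now mm [  0.  136.4  14.4] after turn [ -1.2 136.6  12.7]
```

```bash
python3 -m jog '[[0,0.025,0.007,0.7,-0.7,-0.6],[0,0.025,0.006,0,0,0],[0,0.025,0,0,0,0],[0,0.025,0,0,0,0],[0,0.02,0,0,0,0],[0,0.012,0,0,0,0],[0,0,0,0,0,0]]'; python3 w.py 43 156 60; python3 - <<'E'
from h import *
a=grab('side','side2')
im=a['image'][120:320,240:420,::-1];cv2.imwrite('pics/c2.png',cv2.resize(im,None,fx=3,fy=3,interpolation=cv2.INTER_CUBIC))
E
```

```text
time: 2.27
ee_pos: [0.6685, 0.1013, 0.0737]
eef_rot: [-0.705, 0.051, -0.051, 0.706]
ft_force: [-0.4, 0.0, -0.9]
width: 0.0006
t 2.27 rack mm [ 41.7 159.   73.7] F [-0.4  0.  -0.9] w 0.0006
turn(tool,deg) [-0.1  0.2  0. ]
shift in tool now mm [ 1.3 13.7 -3.1] after turn [ 1.3 13.7 -3. ]
```

View pics/c2.png

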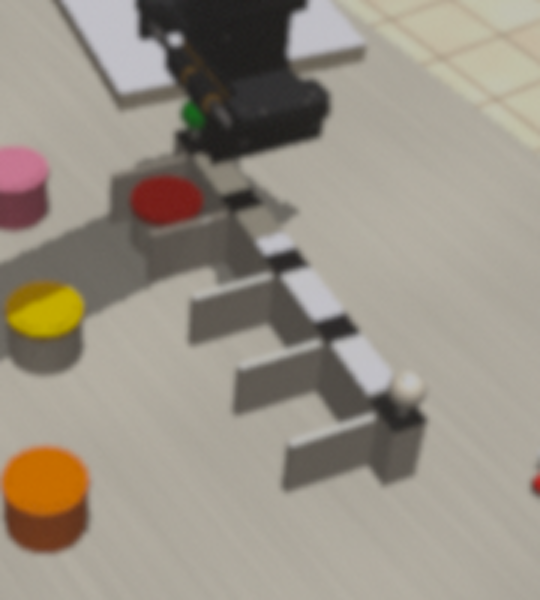

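The shut fingers hang just above strip a (crop ~(210,160)), clear of the green ball at (193,113). Now I descend gently.

```bash
python3 -m jog '[[0.001,0.006,-0.003,0,0,0],[0,0.006,0,0,0,0],[0,0.003,0,0,0,0],[0,0.003,0,0,0,0]]'; python3 w.py 43 156 60
```

```text
time: 2.65
ee_pos: [0.6723, 0.0992, 0.061]
eef_rot: [-0.704, 0.048, -0.054, 0.707]
ft_force: [0.5, 0.3, 0.8]
width: 0.0008
t 2.65 rack mm [ 45.8 157.5  61. ] F [0.5 0.3 0.8] w 0.0008
turn(tool,deg) [-0.3  0.2  0.5]
shift in tool now mm [-2.8  0.9 -1.5] after turn [-2.8  1.  -1.5]
```

```bash
python3 -m jog '[[-0.002,0.003,0,0,0,0.4],[0,0.003,0,0,0,0],[0,0.003,0,0,0,0],[0,0.003,0,0,0,0]]'; python3 w.py 43 156 60
```

```text
time: 2.98
ee_pos: [0.6724, 0.0992, 0.0605]
eef_rot: [-0.702, 0.049, -0.053, 0.708]
ft_force: [-12.1, -2.3, 21.5]
width: 0.0004
t 2.98 rack mm [ 45.9 157.5  60.5] F [-12.1  -2.3  21.5] w 0.0004
turn(tool,deg) [-0.5  0.2  0.3]
shift in tool now mm [-2.9  0.4 -1.5] after turn [-2.9  0.5 -1.5]
```

Firm contact on strip a (21 N). Now I slide toward b with a lighter press.

```bash
python3 -m jog '[[-0.002,0.0015,-0.009,0,0,0],[0,0.0015,-0.009,0,0,0],[0,0.0015,-0.009,0,0,0],[0,0.0015,-0.009,0,0,0],[0,0.0015,-0.009,0,0,0],[0,0.0015,-0.009,0,0,0]]'; python3 w.py 43 78 60
```

```text
time: 3.48
ee_pos: [0.67, 0.0547, 0.0607]
eef_rot: [-0.697, 0.04, -0.057, 0.714]
ft_force: [0.8, 6.2, 9.4]
width: 0.0003
t 3.48 rack mm [ 50.  113.2  60.7] F [0.8 6.2 9.4] w 0.0003
turn(tool,deg) [-1.5  0.6  1.3]
shift in tool now mm [ -7.4  -0.4 -35.1] after turn [ -7.    0.7 -35.2]
```

```bash
python3 -m jog '[[-0.003,0.001,-0.008,-0.8,0.3,0.7],[-0.003,0.001,-0.008,-0.8,0.3,0.7],[-0.002,0.0015,-0.008,0,0,0],[-0.001,0.0015,-0.007,0,0,0],[0,0.0015,-0.004,0,0,0],[0,0.0015,0,0,0,0],[0,0.0015,0,0,0,0]]'; python3 w.py 43 78 60
```

```text
time: 4.07
ee_pos: [0.6624, 0.0241, 0.0605]
eef_rot: [-0.702, 0.048, -0.056, 0.708]
ft_force: [-8.5, 3.2, 16.6]
width: 0.0003
t 4.07 rack mm [47.  81.8 60.5] F [-8.5  3.2 16.6] w 0.0003
turn(tool,deg) [-0.5  0.   0.6]
shift in tool now mm [-4.   0.4 -3.8] after turn [-4.   0.5 -3.8]
```

Strip b is pressed with 17 N at its centre. On to c.

```bash
python3 -m jog '[[-0.003,0.0015,-0.009,-0.3,0,0.5],[-0.002,0.0015,-0.009,-0.2,0.1,0.2],[-0.001,0.0015,-0.009,-0.2,0.1,0.2],[-0.001,0.0015,-0.009,-0.2,0.1,0.2],[-0.001,0.0015,-0.009,-0.2,0.1,0.2],[-0.001,0.0015,-0.009,-0.2,0.1,0.2]]'; python3 w.py 43 0 60
```

```text
time: 4.57
ee_pos: [0.6543, -0.0174, 0.0605]
eef_rot: [-0.705, 0.051, -0.052, 0.706]
ft_force: [1.8, 6.2, 9.3]
width: 0.0004
t 4.57 rack mm [45.1 39.5 60.5] F [1.8 6.2 9.3] w 0.0004
turn(tool,deg) [-0.1  0.1  0. ]
shift in tool now mm [ -2.1   0.5 -39.5] after turn [ -2.1   0.5 -39.5]
```

```bash
python3 -m jog '[[-0.002,0.0015,-0.009,-0.1,0.1,0.1],[-0.001,0.0015,-0.009,-0.1,0.1,0.1],[-0.001,0.0015,-0.009,-0.1,0.1,0.1],[-0.001,0.0015,-0.008,-0.1,0.1,0.1],[0,0.0015,-0.002,0,0,0],[0,0.0015,0,0,0,0],[0,0.0015,0,0,0,0]]'; python3 w.py 43 0 60
```

```text
time: 5.15
ee_pos: [0.6506, -0.0472, 0.0605]
eef_rot: [-0.703, 0.05, -0.055, 0.708]
ft_force: [-7.0, 2.9, 15.0]
width: 0.0005
t 5.15 rack mm [45.8  9.5 60.5] F [-7.   2.9 15. ] w 0.0005
turn(tool,deg) [-0.4 -0.1  0.3]
shift in tool now mm [-2.8  0.4 -9.5] after turn [-2.8  0.5 -9.5]
```

Strip c is pressed with 15 N, well inside its length, and d is untouched. Now I lift, open, and go above the tub to straddle it (home frame −143, 76).

```bash
python3 -m jog '[[0,-0.035,0,-0.2,0,0.2],[0,-0.035,0,0,0,0],[-0.034,0,0.012,0,0,0],[-0.034,0,0.012,0,0,0],[-0.034,0,0.012,0,0,0],[-0.034,0,0.012,0,0,0],[-0.034,0,0.012,0,0,0],[-0.01,0,0,0,0,0],[0,0,0,0,0,0],[0,0,0,0,0,0]]' 1; python3 w.py -143 76 60
```

```text
time: 5.98
ee_pos: [0.4721, 0.0341, 0.1306]
eef_rot: [0.707, -0.056, 0.054, -0.703]
ft_force: [1.0, -0.7, 0.9]
width: 0.0591
t 5.98 rack mm [-142.7   63.7  130.6] F [ 1.  -0.7  0.9] w 0.0591
turn(tool,deg) [ 0.3 -0.4 -0.2]
shift in tool now mm [-0.2 70.5 12.7] after turn [-0.3 70.6 12.3]
```

```bash
python3 -m jog '[[0,0,0.009,0.3,-0.4,-0.2],[0,0,0.003,0,0,0],[0,0.02,0,0,0,0],[0,0.02,0,0,0,0],[0,0.02,0,0,0,0],[0,0,0,0,0,0]]'; python3 w.py -143 76 15; python3 - <<'E'
from h import *
a=grab('side','side3')
im=a['image'][120:320,160:400,::-1];cv2.imwrite('pics/c3.png',cv2.resize(im,None,fx=3,fy=3,interpolation=cv2.INTER_CUBIC))
E
```

```text
time: 6.48
ee_pos: [0.4807, 0.0452, 0.0692]
eef_rot: [0.705, -0.052, 0.056, -0.705]
ft_force: [-1.1, -0.1, -0.4]
width: 0.0863
t 6.48 rack mm [-135.8   76.    69.2] F [-1.1 -0.1 -0.4] w 0.0863
turn(tool,deg) [ 0.  -0.3  0.3]
shift in tool now mm [-7.5 54.1  0. ] after turn [-7.2 54.2  0. ]
```

View pics/c3.png

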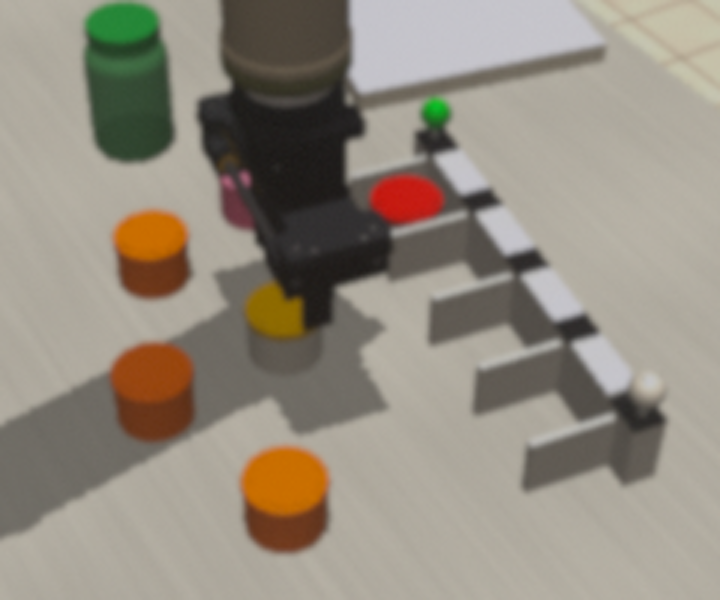

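The gripper straddles the yellow lid (crop 283,310). I move 7 mm back and descend.

```bash
python3 -m jog '[[-0.007,0,0,0,-0.3,0.3],[-0.003,0.01,0,0,0,0],[-0.002,0.015,0,0,0,0],[-0.002,0.015,0,0,0,0],[-0.002,0.012,0,0,0,0],[0,0,0,0,0,0]]'; python3 w.py -143 76 15
```

```text
time: 7.03
ee_pos: [0.4691, 0.0483, 0.021]
eef_rot: [-0.704, 0.049, -0.056, 0.706]
ft_force: [-0.5, -0.1, -0.2]
width: 0.0872
t 7.03 rack mm [-147.7   77.3   21. ] F [-0.5 -0.1 -0.2] w 0.0872
turn(tool,deg) [-0.2 -0.   0.5]
shift in tool now mm [ 4.7  6.  -1.3] after turn [ 4.7  6.  -1.3]
```

```bash
python3 -m jog '[[0.004,0.004,0,-0.2,0,0.4],[0,0,-0.004,0,0,0],[0,0,-0.006,0,0,0],[0,0,-0.006,0,0,0],[0,0,-0.006,0,0,0],[0,0,-0.006,0,0,0],[0,0,-0.006,0,0,0]]' 0.55; python3 w.py -143 0 17
```

```text
time: 7.62
ee_pos: [0.4708, 0.0123, 0.0202]
eef_rot: [-0.705, 0.05, -0.054, 0.706]
ft_force: [0.4, 1.3, -0.5]
width: 0.0676
t 7.62 rack mm [-140.7   41.9   20.2] F [ 0.4  1.3 -0.5] w 0.0676
turn(tool,deg) [-0.1  0.   0.4]
shift in tool now mm [ -2.3   3.1 -41.9] after turn [ -2.3   3.2 -41.9]
```

```bash
python3 -m jog '[[-0.001,0,-0.006,0,0,0.3],[0,0,-0.006,0,0,0],[0,0,-0.006,0,0,0],[0,0,-0.006,0,0,0],[0,0,-0.006,0,0,0],[0,0,-0.006,0,0,0],[0,0,-0.006,0,0,0]]'; python3 w.py -143 -4 17;python3 - <<'E'
from m import *; from w import rack
for n in('top','side'):
    c=grab(n);p=cloud(c)
    for ce,a,m in seg(c,(24,120,40),(34,255,255)): print(n,ce,a,(rack(ray(c,ce,.045)[2])*1e3).round(1),np.median(p[m],0).round(3))
E
```

```text
time: 8.2
ee_pos: [0.4626, -0.0343, 0.0205]
eef_rot: [-0.704, 0.052, -0.053, 0.706]
ft_force: [-0.3, 1.0, -0.2]
width: 0.0672
t 8.2 rack mm [-142.    -5.4   20.5] F [-0.3  1.  -0.2] w 0.0672
turn(tool,deg) [-0.1 -0.   0. ]
shift in tool now mm [-1.   3.5  1.4] after turn [-1.   3.5  1.4]
```

```bash
python3 -m jog '[[0,0,0.001,0,0,0],[0,0,0.001,0,0,0],[0,-0.015,0,0,0,0],[0,-0.025,0,0,0,0],[0,-0.025,0,0,0,0],[0,-0.025,0,0,0,0],[-0.025,-0.01,0,0,0,0],[-0.02,0,0,0,0,0],[0,0,0,0,0,0]]' 1; python3 w.py -192 0 17;python3 - <<'E'
from m import *; from w import rack
for n in('top','side'):
    c=grab(n,n+'4');p=cloud(c)
    for ce,a,m in seg(c,(22,120,30),(36,255,255)): print(n,ce,a,(rack(ray(c,ce,.045)[2])*1e3).round(1),np.median(p[m],0).round(3))
E
```

```text
time: 9.05
ee_pos: [0.4171, -0.0239, 0.1248]
eef_rot: [-0.705, 0.052, -0.051, 0.705]
ft_force: [1.0, 1.1, 0.3]
width: 0.0873
t 9.05 rack mm [-188.6   -1.8  124.8] F [1.  1.1 0.3] w 0.0873
turn(tool,deg) [ 0.   0.1 -0. ]
shift in tool now mm [ -3.3 107.8   1.8] after turn [ -3.4 107.8   1.8]
top [294.1 249.4] 498 [-140.1   -4.3   45. ] [ 0.464 -0.033  0.047]
side [6.  9.2] 83 [-616.2 1583.2   45. ] [ 0.122 -0.093  0.629]
side [268.6 247.4] 401 [-143.    -7.6   45. ] [ 0.461 -0.035  0.045]
```

View pics/side4.png

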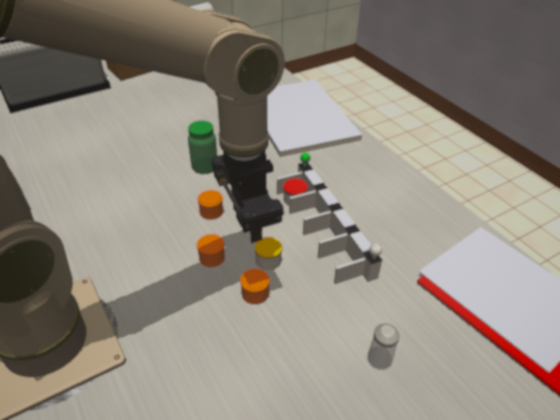

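The tub stands upright in front of gap c at side (268,247), about 5 mm to −y of the gap's centreline. I narrow the fingers to a 24 mm cradle, lower behind it and push.

```bash
python3 -m jog '[[-0.006,0,0.001,0,0,0],[-0.004,0,0,0,0,0],[0,0.02,0,0,0,0],[-0.002,0.025,0,0,0,0],[-0.002,0.025,0,0,0,0],[-0.002,0.022,0,0,0,0],[-0.002,0.008,0,0,0,0],[0,0,0,0,0,0]]' -0.45; python3 w.py -176 0 17
```

```text
time: 9.82
ee_pos: [0.4026, -0.0202, 0.0202]
eef_rot: [0.706, -0.051, 0.052, -0.705]
ft_force: [0.2, -0.9, -0.9]
width: 0.0414
t 9.82 rack mm [-2.034e+02 -2.000e-01  2.020e+01] F [ 0.2 -0.9 -0.9] w 0.0414
turn(tool,deg) [0.1 0.1 0. ]
shift in tool now mm [27.4  3.2  0.2] after turn [27.4  3.2  0.2]
```

```bash
python3 -m jog '[[0,0,0,0,0,0],[0,0,-0.001,0,0,0],[0.007,0,0,0,0,0],[0.007,0,0,0,0,0],[0.007,0,0,0,0,0],[0.005,0,0,0,0,0],[0.005,0,0,0,0,0],[0.006,0,0,0,0,0],[0.006,0,0,0,0,0],[0.006,0,0,0,0,0],[0.006,0,0,0,0,0],[0.006,0,0,0,0,0]]'; python3 w.py -110 1 17;python3 - <<'E'
from m import *; from w import rack
for n in('top','side'):
    c=grab(n,n+'5');p=cloud(c)
    for ce,a,m in seg(c,(22,120,30),(36,255,255)): print(n,ce,a,(rack(ray(c,ce,.045)[2])*1e3).round(1),np.median(p[m],0).round(3))
E
```

```text
time: 10.82
ee_pos: [0.4717, -0.0308, 0.0244]
eef_rot: [0.705, -0.05, 0.053, -0.705]
ft_force: [-1.3, 0.2, -0.9]
width: 0.0238
t 10.82 rack mm [-133.5   -0.5   24.4] F [-1.3  0.2 -0.9] w 0.0238
turn(tool,deg) [0.  0.1 0.3]
shift in tool now mm [23.5  7.5  1.5] after turn [23.5  7.4  1.5]
top [296.5 218.3] 47 [-73.4   2.4  45. ] [ 0.532 -0.038  0.046]
```

```bash
python3 -m jog '[[0.005,0.003,0.001,0,0,0.2],[0.005,0.002,0,0,0,0],[0.005,0.002,0,0,0,0],[0.004,0.001,0,0,0,0],[0,0,0,0,0,0]]'; python3 w.py -110 1 17;python3 - <<'E'
from m import *
a=grab('top')['image'];b=grab('wrist')['image']
x=cv2.resize(a[130:270,220:370],(420,392),interpolation=cv2.INTER_CUBIC)
b=cv2.resize(b,None,fx=.67,fy=.67)
o=np.zeros((400,800,3),'uint8');o[:392,:420]=x;o[:b.shape[0],425:425+b.shape[1]]=b
cv2.imwrite('pics/m6.png',cv2.convertScaleAbs(o[:,:,::-1],alpha=1.5))
E
```

```text
time: 11.33
ee_pos: [0.4924, -0.0326, 0.0156]
eef_rot: [0.705, -0.051, 0.052, -0.705]
ft_force: [-0.3, 0.2, -0.1]
width: 0.024
t 11.33 rack mm [-112.8    0.7   15.6] F [-0.3  0.2 -0.1] w 0.024
turn(tool,deg) [0.  0.1 0. ]
shift in tool now mm [ 2.8 -1.4  0.3] after turn [ 2.8 -1.4  0.3]
```

View pics/m6.png

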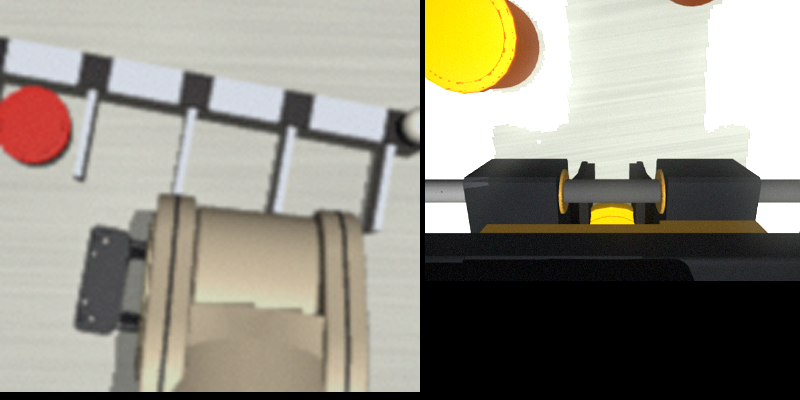

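The wrist view shows the tub centred between the fingers at (612,213), but the arm blocks the top view. Before entering the gap I raise the arm to check the lateral position.

```bash
python3 -m jog '[[-0.006,0,0,0,0,0],[-0.012,0,0,0,0,0],[0,-0.03,0,0,0,0],[0,-0.03,0,0,0,0],[0,-0.03,0,0,0,0],[0,-0.03,0,0,0,0],[-0.01,0,0,0,0,0],[0,0,0,0,0,0]]'; python3 w.py -110 1 17;python3 - <<'E'
from m import *; from w import rack
for n in('top','side'):
    c=grab(n,n+'7');p=cloud(c)
    for ce,a,m in seg(c,(22,120,30),(36,255,255)): print(n,ce,a,(rack(ray(c,ce,.045)[2])*1e3).round(1),np.ptp(p[m],0).round(3))
T=dict(np.load('/tmp/top.npz'));pt=cloud(T);z=pt[...,2]
mm=((T['image'].min(-1)>130)&(z>.05)&(z<.07)).astype('uint8');n,l,s,ce=cv2.connectedComponentsWithStats(mm)
for i in range(1,n):
    if s[i,4]>30: print('strip',s[i,4],(rack(ray(T,ce[i],.06)[2])*1e3).round(1))
E
```

```text
time: 12.1
ee_pos: [0.4583, -0.0285, 0.14]
eef_rot: [0.706, -0.053, 0.051, -0.705]
ft_force: [0.0, -0.0, -1.3]
width: 0.0236
t 12.1 rack mm [-147.2   -0.3  140. ] F [ 0.  -0.  -1.3] w 0.0236
turn(tool,deg) [ 0.1  0.  -0.1]
shift in tool now mm [ 37.4 122.9   1.4] after turn [ 37.2 123.    1.3]
top [297.5 218. ] 475 [-72.4   0.4  45. ] [0.057 0.081 0.869]
side [296.2 237.5] 415 [-76.3  -3.1  45. ] [0.494 0.698 0.828]
strip 284 [ 43.1 156.4  60. ]
strip 274 [43.  77.6 60. ]
strip 273 [43.  -0.7 60. ]
strip 281 [ 42.8 -79.5  60. ]
strip 39 [ -14.  -116.5   60. ]
```

The tub is centred on the gap: y ≈ 0.4 mm (top) and −1.7 mm (side, corrected), x ≈ −73 mm. I lower again and push it in.

```bash
python3 -m jog '[[-0.002,0.02,0.001,0,0,0],[-0.002,0.03,0,0,0,0],[-0.002,0.03,0,0,0,0],[-0.002,0.025,0,0,0,0],[-0.002,0.012,0,0,0,0],[0,0.001,0,0,0,0],[0.007,0,0,0,0,0],[0.007,0,0,0,0,0]]'; python3 w.py -60 0.7 17
```

```text
time: 12.87
ee_pos: [0.461, -0.0292, 0.0119]
eef_rot: [0.707, -0.054, 0.049, -0.704]
ft_force: [0.3, 0.2, 0.0]
width: 0.0241
t 12.87 rack mm [-144.3   -0.5   11.9] F [0.3 0.2 0. ] w 0.0241
turn(tool,deg) [ 0.2  0.1 -0.4]
shift in tool now mm [84.3 -5.6  1.1] after turn [84.3 -5.1  1.2]
```

```bash
python3 -m jog '[[0.007,-0.002,0.001,0,0,-0.4],[0.007,-0.001,0,0,0,0],[0.006,0,0,0,0,0],[0.005,0,0,0,0,0],[0.005,0,0,0,0,0],[0.006,0,0,0,0,0],[0.006,0,0,0,0,0],[0.006,0,0,0,0,0],[0.006,0,0,0,0,0]]'; python3 w.py -45 0.7 17
```

```text
time: 13.62
ee_pos: [0.5245, -0.0368, 0.0191]
eef_rot: [0.706, -0.049, 0.054, -0.704]
ft_force: [-1.2, -0.5, -0.6]
width: 0.0241
t 13.62 rack mm [-80.4   1.2  19.1] F [-1.2 -0.5 -0.6] w 0.0241
turn(tool,deg) [0.1 0.1 0.4]
shift in tool now mm [35.4  2.3 -0.6] after turn [35.4  2.1 -0.5]
```

```bash
python3 -m jog '[[0.006,0.001,-0.001,0,0,0.4],[0.006,0,0,0,0,0],[0.005,0,0,0,0,0],[0.005,0,0,0,0,0],[0.004,0,0,0,0,0]]'; python3 w.py -38 0 17;python3 -m jog '[[0.004,0,0,0,0,0],[0.003,0,0,0,0,0],[0.003,0,0,0,0,0]]'; python3 w.py -38 0 17
```

```text
time: 14.03
ee_pos: [0.5528, -0.0421, 0.0178]
eef_rot: [0.706, -0.053, 0.051, -0.704]
ft_force: [-2.5, 0.7, 2.7]
width: 0.0242
t 14.03 rack mm [-51.6   0.2  17.8] F [-2.5  0.7  2.7] w 0.0242
turn(tool,deg) [ 0.2  0.1 -0.1]
shift in tool now mm [13.6  0.7 -0.2] after turn [13.6  0.8 -0.2]
time: 14.28
ee_pos: [0.5638, -0.0438, 0.0177]
eef_rot: [0.706, -0.053, 0.051, -0.704]
ft_force: [-2.3, 0.3, 1.8]
width: 0.024
t 14.28 rack mm [-40.5   0.1  17.7] F [-2.3  0.3  1.8] w 0.024
turn(tool,deg) [ 0.2  0.1 -0.1]
shift in tool now mm [ 2.5  0.7 -0.1] after turn [ 2.5  0.7 -0.1]
```

```bash
python3 -m jog '[[0.002,0,0,0,0,0],[0.002,0,0,0,0,0]]'; python3 -m jog '[[0.002,0,0,0,0,0]]'|grep -E 'force|pos'; python3 w.py
```

```text
time: 14.45
ee_pos: [0.5669, -0.0443, 0.0174]
eef_rot: [0.706, -0.054, 0.05, -0.704]
ft_force: [-14.5, 1.3, 10.5]
width: 0.0234
ee_pos: [0.5668, -0.0443, 0.0171]
ft_force: [-13.9, 1.9, 11.8]
t 14.53 rack mm [-37.5   0.1  17.1] F [-13.9   1.9  11.8] w 0.0241
turn(tool,deg) [ 0.2  0.1 -0.6]
```

The tub stopped against the rail (14 N, no more motion). I back straight out and check.

```bash
python3 -m jog '[[-0.004,0,0,0,0,0],[-0.01,0,0,0,0,0],[-0.02,0,0,0,0,0],[-0.02,0,0,0,0,0],[0,-0.03,0,0,0,0],[0,-0.03,0,0,0,0],[0,-0.03,0,0,0,0],[-0.03,-0.02,0,0,0,0],[-0.03,0,0,0,0,0],[0,0,0,0,0,0]]'|head -3; python3 - <<'E'
from m import *; from w import rack
for n in('top','side'):
    c=grab(n);p=cloud(c)
    for nm,lo,hi in(('yellow',(22,120,30),(36,255,255)),('green',(50,150,40),(75,255,255)),('red',(0,200,60),(4,255,255))):
        for ce,a,m in seg(c,lo,hi):
            if a<1000:print(n,nm,ce,a,(rack(ray(c,ce,.045)[2])*1e3).round(1),np.median(p[m],0).round(4))
    im=c['image'][100:300,180:400,::-1];cv2.imwrite(f'pics/{n}8.png',im)
o=np.hstack([cv2.imread('pics/top8.png'),cv2.imread('pics/side8.png')]);cv2.imwrite('pics/m8.png',cv2.resize(o,None,fx=1.8,fy=1.8,interpolation=cv2.INTER_CUBIC))
E
```

```text
time: 15.37
ee_pos: [0.4511, -0.0275, 0.1317]
eef_rot: [0.706, -0.055, 0.049, -0.704]
top yellow [303.8 185.7] 586 [-1.1 -0.8 45. ] [ 0.6023 -0.0503  0.0464]
top green [210.4 145.3] 107 [ 49.  213.5  45. ] [0.6734 0.1467 0.0938]
top green [102.9 233.4] 794 [-178.1  401.9   45. ] [0.4882 0.3397 0.1258]
side yellow [325.9 227.8] 438 [-2.6 -0.7 45. ] [ 0.602  -0.0504  0.0442]
side green [200.3 127.8] 227 [-146.4  486.9   45. ] [0.4859 0.3385 0.1244]
side green [304.9 156.7] 45 [ 66.8 256.1  45. ] [0.6704 0.1427 0.091 ]
side red [296.6 184.8] 197 [ -0.9 160.   45. ] [0.6261 0.1091 0.0447]
```

View pics/m8.png

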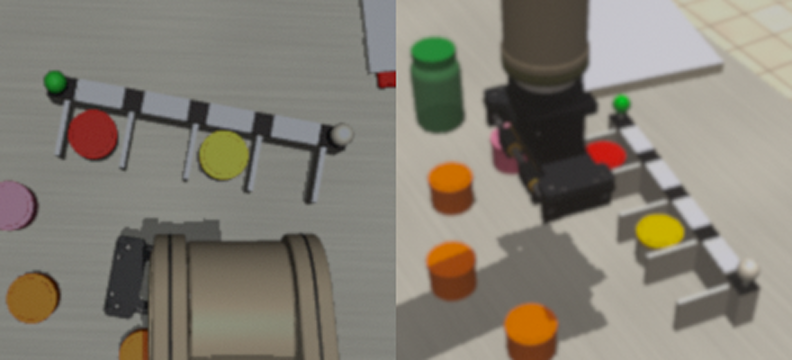

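The yellow tub stands in the third gap, top crop (223,155), at (−1.1, −0.8) mm from home and upright. The bystanders look undisturbed; the red tub's side centroid moved about 5 mm only because the gripper partly hides it. I hand in.

```bash
python3 -c "
from bench import r; r.close_job()"
```

```text
the job is handed in; nothing more can be done
```

The yellow-lidded tub is home in the third gap (gap c) from the green ball. I handed the job in at about 15.5 s of the 69 s allowed.

- **Counting:** I ran the closed fingertips along the rail from the green-ball end. They pressed strip a with about 21 N, strip b with about 17 N and strip c with about 15 N. The last contact was 9.5 mm short of the middle of strip c on the b side, well away from strip d.
- **Pushing:** I first moved the tub sideways with a finger outside it until it was in front of gap c. I then pushed it straight in with the fingers 24 mm apart behind it. It stopped against the rail at about 14 N with no further motion.
- **Last check:** The tub's centre is about 1 mm short of home and 0.8 mm off the centreline in the top view. The side view, uncorrected, gives −2.6 and −0.7 mm. The lid is at its proper height in both views.
- **Disagreements:** The two cameras differ by about 2 mm, which is within their calibration. After the sideways push the camera put the tub about 3 mm from where the arm's position implied, which was within tolerance.
- **Bystanders:** The pickle jar's measured position did not change. The red tub's centre read 5 mm off in the side view, where the gripper partly hid it, and it looks unmoved from the top. I did not measure the shaker again, but the arm never went near it.

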